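# Close the board holder's jaw up to the circuit board

### The job

A circuit board stands in the board holder against the fixed jaw. Squeeze the release lever on the sliding jaw, keep it squeezed while you slide the jaw towards the board, and let go so that the pawl drops fully home in the last notch before the board, the one that brings the jaw closest to it. Go gently: do not press hard on the board, never force the pawl against the rack, and leave everything else where it is.

Things in the scene. Friction and masses are not known exactly. Their poses are not given: they have to be found in the camera images.
- holder: Board holder: plywood panel 260 (x) x 380 (y) x 12 mm thick lying on the bench, origin at the centre of its underside, with the holder's rail along its y axis at x = -40 mm. The sliding jaw moves along the rail towards +y, where the fixed jaw and the board are. A steel rack strip, 11 mm high with notches open upwards, lies along the middle of the rail.
- fixed_face (a point): Middle of the fixed jaw's face at its foot, on the panel (holder x -40, y +147, z 12 mm): aluminium block 70 mm wide, 34 mm high. The board in the holder stands against it, within about 1 mm, so that the board's free edge is one board width (60 or 108 mm) further to -y.
- jaw (a joint): Travel s of the sliding jaw along the holder's +y, 0 to 0.130 m; starts parked at 0 to 0.008, the pawl in a wide home gap. Rubs with 2 N (plus 4 N s/m). Four notches 24 mm apart, nominally at s = 0.034, 0.058, 0.082, 0.106, but the rack is screwed down differently each time, so all of them lie up to 7 mm to one side of that: feel for it. A seated jaw has 2 mm play each way.
- jaw_face (a point): Middle of the sliding jaw's face that meets the board, at its foot on the panel: 70 mm wide, 34 mm high. At travel s it is at holder y = s - 0.030 m. Narrow board in the holder: it meets the board at s = 0.116 to 0.117, and the last notch before it is the one nominally at 0.106. Wide board: meets it at 0.068 to 0.069, last notch nominally at 0.058.
- lever (a joint): Angle of the release lever, 0 to 0.25 rad. 0: released, pawl fully down in a notch; about 0.17: pawl on the flat tops between notches (clear of them above 0.18); 0.25: fully squeezed, at its stop. It stands on the -y side of the jaw's fixed post; its round bar, 62 mm above the pivot, moves to +y, towards the post, when squeezed. Return spring at the bar: 2 N at 0, 5 N at the stop.
- pawl (a point): Rounded tip of the steel pawl at the lever's lower end, 53 mm to the -y side of the grip point; it goes up as the lever is squeezed. It is 6 mm long (y), the notches are 10 mm long with upright walls, 7 mm deep; the tops between them are flat, 14 mm long (9 mm before the first notch). Resting on the tops it adds 1 to 2 N of rubbing to the jaw, so sliding it then takes 4 to 5 N; a notch wall stops it dead.
- grip (a point): On the sliding jaw, midway between the two faces to squeeze, 92 mm above the bench; axes as the holder's. To +y: fixed black post, outer face 25 mm away, 28 mm wide (x), top at 106 mm. To -y: the lever's round bar, 16 mm thick, 48 mm long (x), outer side 25 mm away when released. Width over both: 50 mm released, 39 with the pawl on the flat tops, 35 squeezed. Free for fingers beside both.
- narrow_board_mid (a point): Middle of the narrow circuit board's green plate: 70 (x) x 60 (y) x 3 mm, 15.5 mm above the panel, on four brass pillars; its parts reach 33 mm above the panel. In the holder if its x in the holder's frame is about -40 mm, spare (standing aside on the panel) if +85 mm.
- wide_board_mid (a point): The same for the wide circuit board: 70 (x) x 108 (y) x 3 mm. One board is in the holder, the other is spare.
- screw_tub: Small steel bowl, 52 mm across, 30 mm high, on the plywood; origin at its underside. Leave alone.
- driver: Screwdriver 150 mm long lying on the plywood along the near edge. Leave alone.
- enclosure: Grey instrument box 75 x 120 x 52 mm to the robot's left, origin under its centre. Leave alone.
- battery: Black two-cell battery pack 42 x 21 x 70 mm standing upright, origin under its centre. Leave alone.
- carton: Cardboard box 120 x 160 x 90 mm to the robot's right, origin under its centre. Leave alone.
- tape_roll: Roll of tape lying flat, 90 mm across, 24 mm high, origin under its centre. Leave alone.
Things that resemble listed ones, but are neither listed nor needed, are in the scene too. Leave any pink or purple look-alike of the part that bears narrow_board_mid alone.

How it is judged:
By the outcome, as a careful person would: the job done as asked, in the order asked, and still so for the second after the job is handed in, with the robot touching nothing.
It also fails if it takes over 45 s, if anything falls off the work surface, if the arm or the gripper's body presses on something with over 40 N, if the wrist force passes 120 N, or if a joint passes its speed limit or range.

### The arm

A 7-joint arm with a two-finger parallel gripper is mounted at the origin on the work surface. World frame = base frame: x ahead of the robot, y to its left, z up, the work surface at z = 0. Lengths are in m, angles in rad, forces in N, time in s.
With the tool pointing down it reaches from about 0.425 to 0.925 m from the base axis. Payload 6.8 kg.
Tool frame: the origin (TCP) lies midway between the tips of the shut fingers; the grasp point (between the pads) lies 19 mm behind it; z points along the fingers, x is the direction in which the jaws open and shut, and the axes are right-handed (so a half turn about z gives the same grasp; the last joint's range is limited). The gripper opens to 85 mm and grips with 20 to 120 N. Pads are 22 mm wide; open, the fingers measure 114 mm over their backs; the gripper's body (76 mm by 85 mm) begins 54 mm behind the grasp point. The pads swing forward as they close: fully open they stand 13 mm farther back than shut.
Start: joints at [-1.248, 0.477, 0.022, 1.555, -0.011, 1.109, -0.083], TCP at [0.282, 0.613, 0.231] pointing down, gripper open.
Joint ranges: [-2.96, 2.96], [-0.34, 2.1], [-1.41, 1.46], [0.24, 2.44], [-1.37, 4.51], [0.17, 1.92], [-2.96, 2.96]. Speed limits (rad/s): [2.39, 2.39, 3.14, 3.14, 3.14, 3.14, 3.14].

### API

Orientations are given as a rotation vector (axis times angle).
In Python, from bench import r gives the robot as it stands. The module is installed in compiled form; this text tells all that it offers.
- The arm moves only by the shell command python3 -m pendant 'ROWS' [OPENING] [FORCE]. ROWS is text: rows parted by semicolons, each of 4 numbers parted by spaces: the shift along the tool's x, y, z in cm, then the turn about the tool's z in degrees. A call has 1 to 8 rows; each row shifts and turns the pose as measured when the row begins, along the tool's axes as they then stand; what a row does not reach is not made up. A row lasts 1/12 s, in which the tool goes at most 41.7 mm and 7.16 degrees, less where a joint would pass 70% of its speed; a pose out of reach is approached as far as the arm can. A call with a gripper value outside its range is refused whole. OPENING is the closure in counts, from 0 (fully open) to 255 (shut), set as the call begins (- or left out, the last holds). The fingers move at their own pace and stop on an object; FORCE is the grip in N (left out, the last holds). Time passes only in rows, so rows that do not move let the fingers close. It gives the time, the measured TCP pose, the force and the opening at its end, in the units of the state.
- r.get_obs(): the state, without advancing time (a new reading comes with each control period).
- r.grab_frame(name): name is "scene" or "top" or "wrist"; returns a dict with "color" (384x512x3 uint8, red, green, blue), "fx", "fy", "cx", "cy" (pixels), "dist_coeffs" ([k1, k2, p1, p2, k3] as OpenCV has them; the pictures are not rectified), "R" (3x3) and "t" (3): a world point X has camera coordinates R X + t; the wrist camera has in their place "hand_eye" (4x4, takes a point from camera to tool coordinates, whose origin is the TCP and whose axes are the tool frame's). Camera axes: x right, y down, z forward; pixel columns grow to the right and rows downward; lengths in m; the calibration is good to about 2 mm. A picture is of the moment at which its call begins: read the wrist's pose just before it. There is no depth.
- r.hand_in(): hands the job in, once; it reports no verdict.
The state is a dict: "clock": time; "joints": joint angles; "qvel": joint speeds; "tau": joint torques, N m; "tcp_pos": TCP position; "orientation": TCP orientation; "contact_force": force on the tool from outside, world axes, zero at the start; "moment": the same for the moment, N m; "grip_width": finger opening in m.
Only numpy, scipy, OpenCV 4.12 (cv2) and the standard library are available. Lean on these libraries where they do the work, as an engineer would, in place of code of your own. Each camera call takes 0.05 s, during which the arm holds its last target.

## Working session

There is one attempt and no reset: what is moved stays moved. The work goes in short steps, Python scripts to look and compute and a shell command to move; the robot and the scene stay as the last step left them, time stands still between calls to the robot, and variables do not carry over. Pictures are saved under pics/ and viewed, and the job is handed in when it is done.

```bash
mkdir -p pics
cat > h.py <<'E'
import numpy as np, cv2
from bench import r
def grab(n,save=None,scale=1):
    o=r.get_obs(); f=r.grab_frame(n)
    if save: cv2.imwrite('pics/'+save,cv2.resize(f['color'][:,:,::-1],None,fx=scale,fy=scale,interpolation=cv2.INTER_CUBIC))
    f['K']=np.array([[f['fx'],0,f['cx']],[0,f['fy'],f['cy']],[0,0,1.]]);f['d']=np.array(f['dist_coeffs'],float)
    if 'hand_eye' in f:
        T=np.eye(4);T[:3,:3]=cv2.Rodrigues(np.array(o['orientation'],float))[0];T[:3,3]=o['tcp_pos']
        W=np.linalg.inv(T@np.array(f['hand_eye']));f['R']=W[:3,:3];f['t']=W[:3,3]
    f['R']=np.array(f['R']);f['t']=np.array(f['t'])
    return f
def ray(f,uv):
    p=cv2.undistortPoints(np.array(uv,float).reshape(-1,1,2),f['K'],f['d']).reshape(-1,2)
    d=np.c_[p,np.ones(len(p))]@f['R']; c=-f['R'].T@f['t']
    return c,d
def onz(f,uv,z):
    c,d=ray(f,uv); return c+d*((z-c[2])/d[:,2])[:,None]
def proj(f,X):
    return cv2.projectPoints(np.array(X,float).reshape(-1,3),cv2.Rodrigues(f['R'])[0],f['t'],f['K'],f['d'])[0].reshape(-1,2)
E
python3 - <<'E'
from h import *
o=r.get_obs();print({k:np.round(v,3) for k,v in o.items()})
for n in('scene','top','wrist'):
    f=grab(n,n+'0.png',1.5);print(n,f['fx'],(-f['R'].T@f['t']).round(3))
E
```

```text
{'clock': np.float64(0.0), 'joints': array([-1.248,  0.478,  0.022,  1.556, -0.011,  1.109, -0.083]), 'qvel': array([ 0.001,  0.002, -0.003, -0.   , -0.001,  0.   , -0.002]), 'tau': array([ 0.0000e+00, -5.9644e+01,  1.6070e+00, -2.8121e+01,  1.2000e-02,
        9.0000e-03, -0.0000e+00]), 'tcp_pos': array([0.282, 0.613, 0.23 ]), 'orientation': array([ 2.644e+00,  1.695e+00, -2.000e-03]), 'contact_force': array([-0.383,  0.239, -0.734]), 'moment': array([-0.013, -0.082,  0.035]), 'grip_width': np.float64(0.085)}
scene 357.75024170040064 [1.268 0.612 0.919]
top 374.81503928636374 [ 0.539 -0.015  1.275]
wrist 321.0547313798175 [0.22  0.641 0.373]
```

View pics/top0.png

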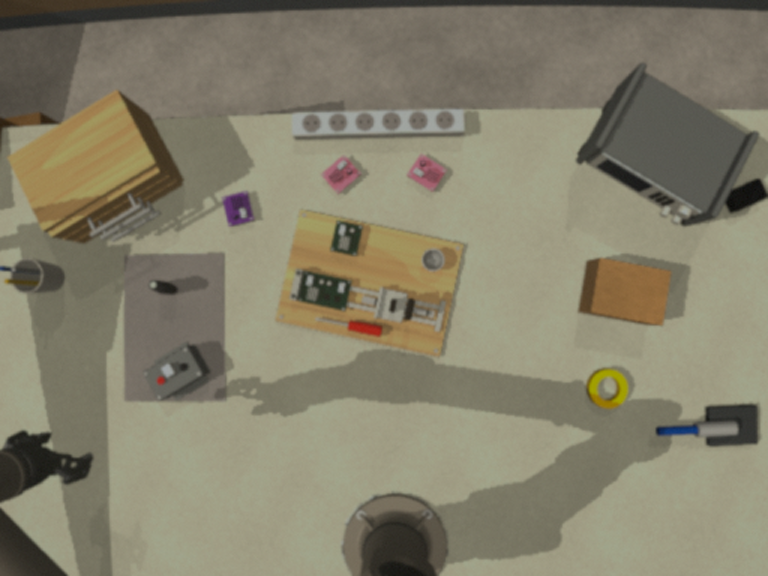

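View pics/scene0.png

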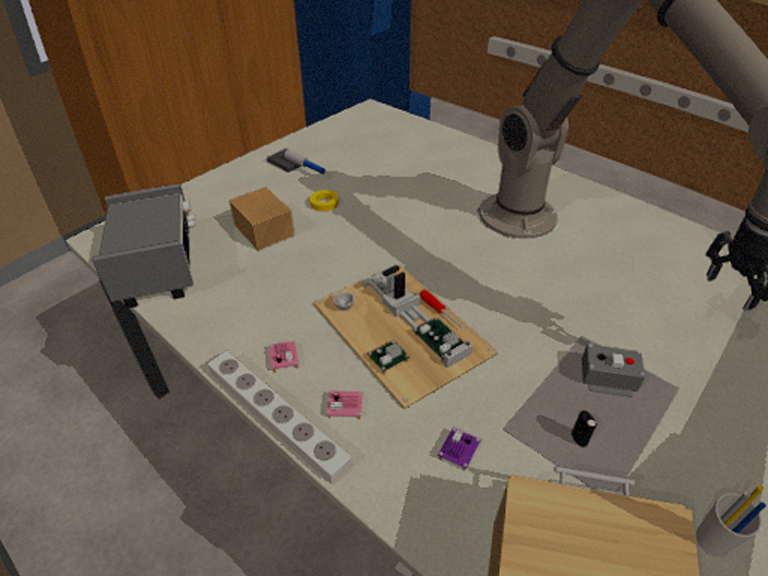

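View pics/wrist0.png

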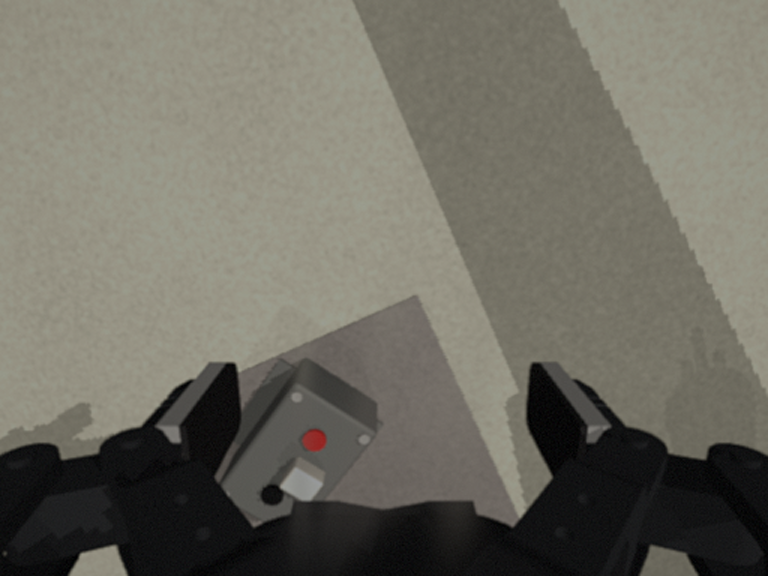

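The top view shows the panel with corners at about (301,211), (465,242), (441,355) and (276,322) in the 1.5x picture. The long green board is in the rail at (322,290), and the short green one stands aside at (346,238). The jaw's post and lever are near (398,307). Next I'll measure the panel.

```bash
cat > panel.py <<'E'
from h import *
def panel(f):
    im=cv2.cvtColor(f['color'],cv2.COLOR_RGB2HSV).astype(int)
    m=((im[...,0]>8)&(im[...,0]<25)&(im[...,1]>80)&(im[...,2]>90)).astype(np.uint8)
    m[:, :170]=0;m[:130]=0;m[:,325:]=0;m[245:]=0
    m=cv2.morphologyEx(m,cv2.MORPH_CLOSE,np.ones((5,5)))
    cs,_=cv2.findContours(m,0,2);c=max(cs,key=cv2.contourArea)
    P=onz(f,c.reshape(-1,2),0.012)[:,:2]
    q=cv2.minAreaRect((cv2.convexHull(P.astype(np.float32))*1000))
    return q,P
E
python3 - <<'E'
from panel import *
f=grab('top')
q,P=panel(f);print(q,cv2.boxPoints(q))
c=np.array(q[0])/1000
g=f['color'][130:245,175:320,::-1]
cv2.imwrite('pics/top_crop.png',cv2.resize(g,None,fx=5.5,fy=5,interpolation=cv2.INTER_CUBIC))
s=grab('scene');g=s['color'][165:275,200:340,::-1]
cv2.imwrite('pics/scene_crop.png',cv2.resize(g,None,fx=5.5,fy=5.4,interpolation=cv2.INTER_CUBIC))
E
```

```text
((593.95556640625, 47.52711486816406), (379.70831298828125, 259.65655517578125), 76.6798324584961) [[ 423.879   -107.30813]
 [ 676.5503  -167.131  ]
 [ 764.0321   202.36237]
 [ 511.36084  262.18524]]
```

View pics/top_crop.png

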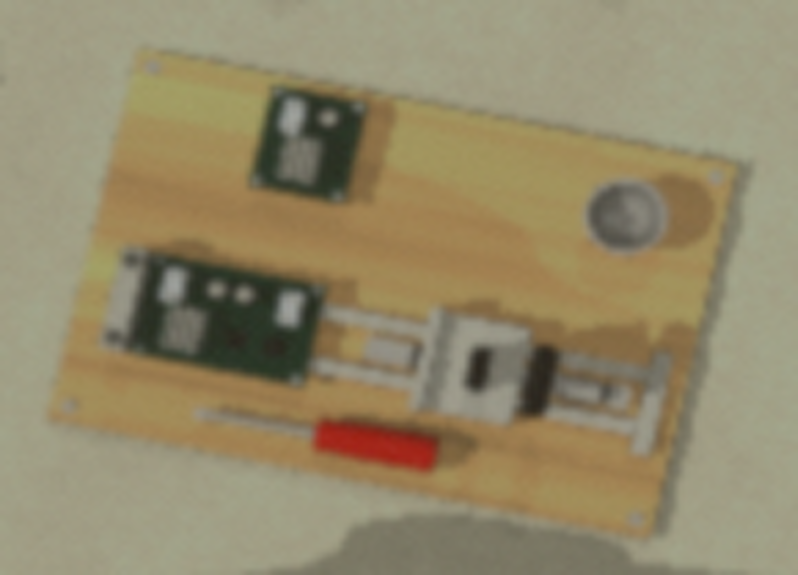

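View pics/scene_crop.png

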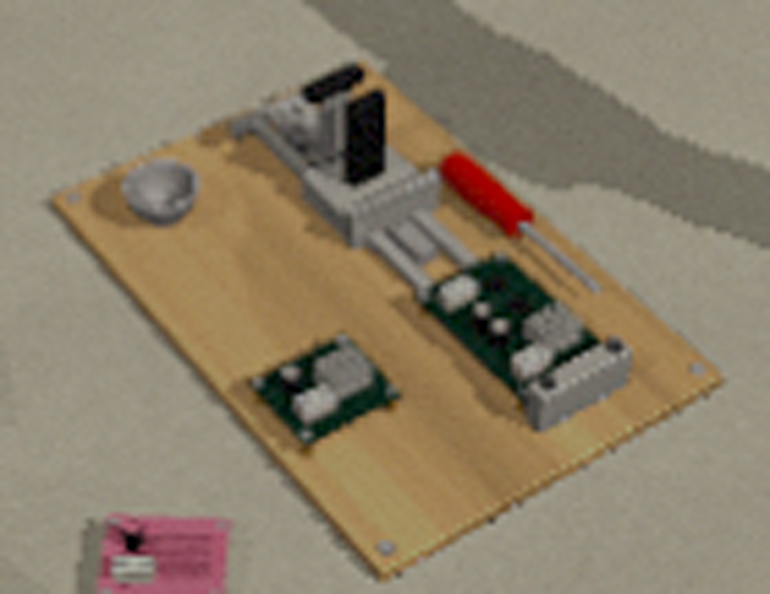

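```bash
cat >> h.py <<'E'
th=np.deg2rad(76.68-90); C0=np.array([.594,.0475])
ex=np.array([np.cos(th),np.sin(th)]);ey=np.array([-np.sin(th),np.cos(th)])
def toH(P): P=np.atleast_2d(P)[:,:2]-C0; return np.c_[P@ex,P@ey]
def toW(x,y,z): return np.r_[C0+ex*x+ey*y,z]
E
python3 - <<'E'
from h import *
f=grab('top'); im=f['color'].astype(int).max(2)
m=(im<45).astype(np.uint8); m[:190]=0;m[220:]=0;m[:,:255]=0;m[:,285:]=0
n,l,st,ce=cv2.connectedComponentsWithStats(m)
for i in range(1,n):
    if st[i,4]>5:
        ys,xs=np.where(l==i)
        for z in(.092,.1,.106):
            h=toH(onz(f,np.c_[xs,ys],z))*1000;print(st[i],z,h.mean(0).round(1),h.min(0).round(1),h.max(0).round(1))
# jaw face edge, pillars
def H(x,y): return [175+x/5.5-.5,130+y/5-.5]
print(toH(onz(f,[H(430,310),H(413,408)],.046))*1000)
print(toH(onz(f,[H(322,285),H(305,383)],.029))*1000)
# spec: post centre etc
s=grab('scene'); im=s['color'].astype(int).max(2)
print(proj(f,[toW(-.04,.147,.046),toW(-.04,-.19,.012)]))
E
```

```text
[272 202   3   8  10] 0.092 [ -39.6 -100.8] [ -50.2 -103. ] [-27.3 -98.6]
[272 202   3   8  10] 0.1 [ -39.6 -100.6] [ -50.1 -102.8] [-27.4 -98.5]
[272 202   3   8  10] 0.106 [ -39.6 -100.5] [ -50.1 -102.7] [-27.5 -98.3]
[[ -7.91802068 -26.52399641]
 [-72.85079815 -30.23747788]]
[[ -4.99427629  41.6988575 ]
 [-70.94781824  37.79265963]]
[[199.24188621 189.90792959]
 [298.47392974 211.39039608]]
```

Wide board is in the holder, so the goal is the notch nominally at s=0.058. The jaw is parked at about s=0.002, and the grip point is near holder (-40,-84). I'll fly over it.

```bash
python3 -m pendant '-2.8 2.9 0 0;-2.8 2.9 0 0;-2.8 2.9 0 0;-2.8 2.9 0 0;-2.8 2.9 0 0;-2.8 2.9 0 0;-2.8 2.9 0 0;-2.8 2.9 0 0' 0 20
```

```text
clock: 1.02
tcp_pos: [0.3969, 0.313, 0.2284]
orientation: [-2.623, -1.716, -0.002]
contact_force: [1.3, -0.2, 0.2]
grip_width: 0.0855
```

```bash
cat >> h.py <<'E'
def delta(x,y,z):
    o=r.get_obs();Rm=cv2.Rodrigues(np.array(o['orientation'],float))[0]
    d=Rm.T@(toW(x,y,z)-o['tcp_pos'])*100
    a=np.degrees(np.arctan2(Rm[1,0],Rm[0,0]))-np.degrees(np.arctan2(ey[1],ey[0]))
    print('delta cm',d.round(2),'turn',round(a,2),'H',(toH(o['tcp_pos'])*1000).round(1),'z',o['tcp_pos'][2],'w',o['grip_width'],'F',np.array(o['contact_force']).round(2),'Fy',round(float(np.array(o['contact_force'])[:2]@ey),2),'t',o['clock'],'tilt',Rm[2].round(3))
E
python3 -c "
from h import *
delta(-.04,-.0835,.2)"
```

```text
delta cm [-25.37  26.27   2.58] turn -10.31 H [[-252.9  213. ]] z 0.22839029907310443 w 0.08547782622316337 F [ 1.32 -0.24  0.22] Fy 0.07 t 1.0167 tilt [ 0.005 -0.005 -1.   ]
```

```bash
python3 -m pendant '-2.8 2.9 0 0;-2.8 2.9 0 0;-2.8 2.9 0 0;-2.8 2.9 0 0;-2.8 2.9 0 0;-2.8 2.9 0 0;-2.8 2.9 0 0;-2.8 2.9 0 0'; python3 -c "
from h import *
delta(-.04,-.0835,.2)"
```

```text
clock: 1.68
tcp_pos: [0.5214, 0.0037, 0.2288]
orientation: [-2.622, -1.717, -0.013]
contact_force: [1.4, 0.2, 0.5]
grip_width: 0.0853
delta cm [-2.05  2.46  2.85] turn -10.24 H [[-60.6 -59.3]] z 0.22878161294244875 w 0.08533995734273372 F [1.38 0.21 0.47] Fy 0.52 t 1.6833 tilt [ 0.011 -0.002 -1.   ]
```

```bash
python3 -m pendant '-1 1.2 0.5 -5;-1 1 0.5 -5;0 0 0 0'
python3 - <<'E'
from h import *
delta(-.04,-.0835,.2)
f=grab('wrist','w1.png',1.5)
E
```

```text
clock: 1.93
tcp_pos: [0.5377, -0.0359, 0.2197]
orientation: [-2.475, -1.935, -0.016]
contact_force: [-0.1, -0.4, 0.7]
grip_width: 0.0854
delta cm [ 1.04 -0.46  1.97] turn -0.65 H [[-35.6 -94.1]] z 0.21966585270829747 w 0.08541881583103592 F [-0.15 -0.37  0.66] Fy -0.39 t 1.9333 tilt [ 0.008  0.006 -1.   ]
```

View pics/w1.png

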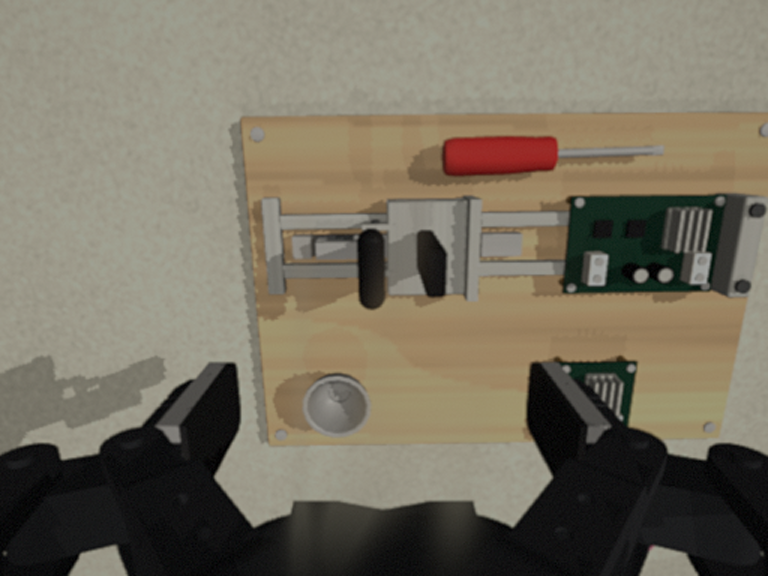

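The bar is at about (371,270), the post top at (432,262), and the rack's home gap at about x 313–360, y 246, all in the 1.5x picture. Next I'll locate them more precisely.

Run:
```python
from h import *
o=r.get_obs();f=grab('wrist')
S=lambda L:np.array(L,float)/1.5-.17
def p(n,L,z): print(n,(toH(onz(f,S(L),z))*1000).round(1).tolist())
p('bar ends/sides',[(371,230),(371,308),(358,270),(385,270)],.094)
p('post top (417..)',[(418,232),(432,232),(437,294),(446,294)],.106)
p('face top edge',[(481,198),(481,299)],.046)
p('rackend',[(521,246)],.023)
p('rack start',[(292,246)],.023)
p('gap',[(313,246),(360,246)],.023)
p('board edge',[(566,195),(563,292)],.029)
p('fixed',[(721,195),(716,294)],.046)
p('panel corners',[(242,119),(269,445)],.012)
g=f['color'][110:220,160:360,::-1]
cv2.imwrite('pics/w1c.png',cv2.resize(g,None,fx=4,fy=4,interpolation=cv2.INTER_CUBIC))
```

```text
bar ends/sides [[-62.9, -98.3], [-17.1, -99.2], [-40.1, -106.2], [-39.8, -90.7]]
post top (417..) [[-63.4, -72.9], [-63.3, -65.4], [-28.6, -62.2], [-28.5, -57.2]]
face top edge [[-75.2, -27.3], [-6.6, -24.5]]
rackend [[-38.7, 7.6]]
rack start [[-41.2, -156.1]]
gap [[-41.0, -141.2], [-40.4, -107.7]]
board edge [[-74.9, 34.6], [-5.6, 38.5]]
fixed [[-75.3, 130.7], [-7.5, 139.1]]
panel corners [[-128.2, -186.9], [128.3, -188.4]]
```

View pics/w1c.png

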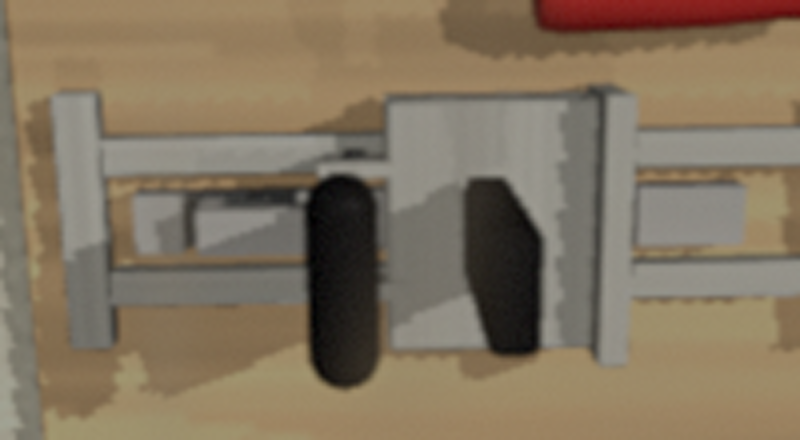

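```bash
python3 -m pendant '1.2 -0.45 1 -0.6;0 0 3 0;0 0 3 0;0 0 0 0' ; python3 -c "
from h import *
delta(-.04,-.082,.07)"
```

```text
clock: 2.37
tcp_pos: [0.5367, -0.0089, 0.1492]
orientation: [-2.46, -1.949, -0.029]
contact_force: [-1.0, 0.4, -0.5]
grip_width: 0.0854
delta cm [-1.51  0.21  7.9 ] turn 0.11 H [[-42.8 -68.1]] z 0.14917935884612524 w 0.08535736842644803 F [-0.98  0.37 -0.47] Fy 0.14 t 2.3667 tilt [ 0.016  0.009 -1.   ]
```

```bash
python3 -m pendant '0 0 0 0;0 0 0 0'
python3 - <<'E'
from h import *
delta(-.04,-.082,.07)
f=grab('wrist','w2.png',1.5)
delta(-.04,-.082,.07)
E
```

```text
clock: 2.53
tcp_pos: [0.5353, -0.0048, 0.1489]
orientation: [-2.454, -1.953, -0.026]
contact_force: [-0.7, -0.0, -0.6]
grip_width: 0.0858
delta cm [-1.89  0.45  7.86] turn 0.35 H [[-45.1 -64.4]] z 0.1488657712329397 w 0.08579407473690358 F [-0.65 -0.01 -0.63] Fy -0.16 t 2.5333 tilt [ 0.016  0.006 -1.   ]
delta cm [-1.92  0.39  7.91] turn 0.36 H [[-44.6 -64.2]] z 0.14943159643219867 w 0.08542586605743413 F [0.19 0.75 0.82] Fy 0.77 t 2.5833 tilt [ 0.017  0.007 -1.   ]
```

View pics/w2.png

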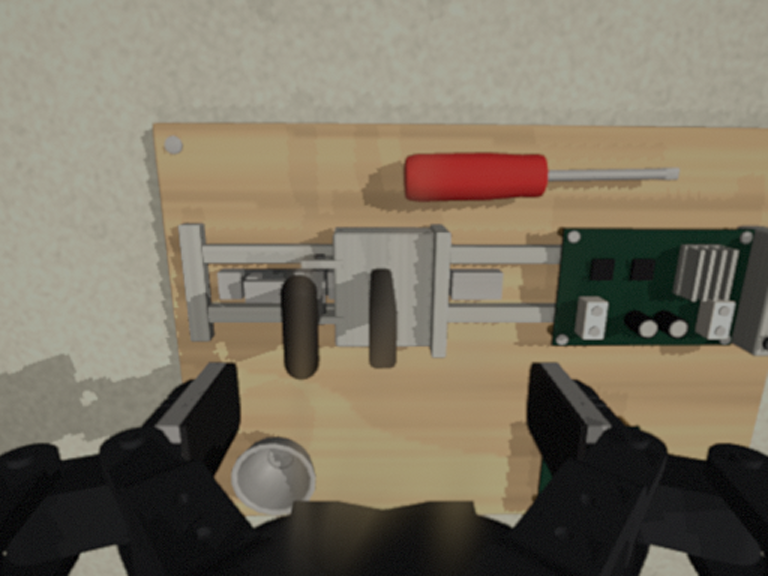

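Run:
```python
from h import *
delta(-.04,-.082,.07)
f=grab('wrist')
S=lambda L:np.array(L,float)/1.5-.17
def p(n,L,z): print(n,(toH(onz(f,S(L),z))*1000).round(1).tolist())
p('bar',[(300,275),(300,378),(282,325),(319,325)],.094)
p('post top corners',[(371,335),(394,335),(371,367),(396,367)],.106)
p('post top corners',[(369,270),(388,270)],.106)
p('face top',[(449,228),(446,356)],.046)
p('board edge',[(557,230),(553,346)],.029)
p('corner',[(155,125)],.012)
```

```text
delta cm [-1.92  0.39  7.91] turn 0.36 H [[-44.6 -64.2]] z 0.14943159643219867 w 0.08542586605743413 F [0.19 0.75 0.82] Fy 0.77 t 2.5833 tilt [ 0.017  0.007 -1.   ]
bar [[-62.8, -98.9], [-15.1, -100.8], [-40.4, -107.6], [-40.4, -91.6]]
post top corners [[-40.5, -68.9], [-40.5, -59.4], [-26.2, -68.9], [-26.1, -58.4]]
post top corners [[-68.0, -69.6], [-68.0, -62.1]]
face top [[-75.6, -29.3], [-4.5, -27.9]]
board edge [[-72.2, 33.2], [-3.2, 38.1]]
corner [[-126.7, -188.1]]
```

```bash
python3 -m pendant '-1.9 0.4 0.5 0.3;0 0 0 0;0 0 0 0;0 0 0 0'; python3 -c "
from h import *
delta(-.04,-.083,.07)"
```

```text
clock: 2.97
tcp_pos: [0.5392, -0.0241, 0.1495]
orientation: [-2.463, -1.949, -0.041]
contact_force: [-0.3, 0.3, 1.2]
grip_width: 0.0855
delta cm [-0.23 -0.44  7.94] turn 0.04 H [[-36.8 -82.3]] z 0.14945242174591306 w 0.08552215536834458 F [-0.32  0.34  1.17] Fy 0.25 t 2.9667 tilt [ 0.02   0.016 -1.   ]
```

```bash
python3 -m pendant '-0.1 -0.3 2 0;0 0 2 0;0 0 1.5 0;0 0 0 0;0 0 0 0'; python3 -c "
from h import *
delta(-.04,-.083,.07)"
```

```text
clock: 3.38
tcp_pos: [0.5415, -0.0216, 0.0977]
orientation: [2.459, 1.947, 0.055]
contact_force: [0.5, 0.2, -0.5]
grip_width: 0.085
delta cm [-0.44 -0.55  2.75] turn 0.08 H [[-35.2 -79.3]] z 0.0977342237008589 w 0.08500710043578732 F [ 0.54  0.16 -0.5 ] Fy 0.28 t 3.3833 tilt [ 0.025  0.025 -0.999]
```

```bash
python3 -m pendant '-0.4 -0.5 1.2 0;0 0 0 0;0 0 0 0'; python3 -c "
from h import *
delta(-.04,-.083,.07)"
```

```text
clock: 3.63
tcp_pos: [0.5383, -0.0233, 0.0886]
orientation: [2.457, 1.947, 0.061]
contact_force: [-0.0, 0.4, 0.6]
grip_width: 0.0855
delta cm [-0.18 -0.26  1.85] turn 0.12 H [[-37.9 -81.7]] z 0.08858082587208514 w 0.08550579157842149 F [-0.04  0.43  0.64] Fy 0.41 t 3.6333 tilt [ 0.026  0.029 -0.999]
```

```bash
python3 -m pendant '-0.2 -0.3 1.8 0;0 0 0 0;0 0 0 0'
python3 - <<'E'
from h import *
delta(-.04,-.083,.07)
f=grab('wrist','w3.png',1.5)
E
```

```text
clock: 3.88
tcp_pos: [0.5388, -0.0236, 0.0742]
orientation: [2.454, 1.945, 0.07]
contact_force: [0.1, -0.5, 0.1]
grip_width: 0.0854
delta cm [-0.12 -0.28  0.41] turn 0.14 H [[-37.3 -81.9]] z 0.07420471246414655 w 0.08538241387960961 F [ 0.06 -0.49  0.06] Fy -0.46 t 3.8833 tilt [ 0.029  0.035 -0.999]
```

View pics/w3.png

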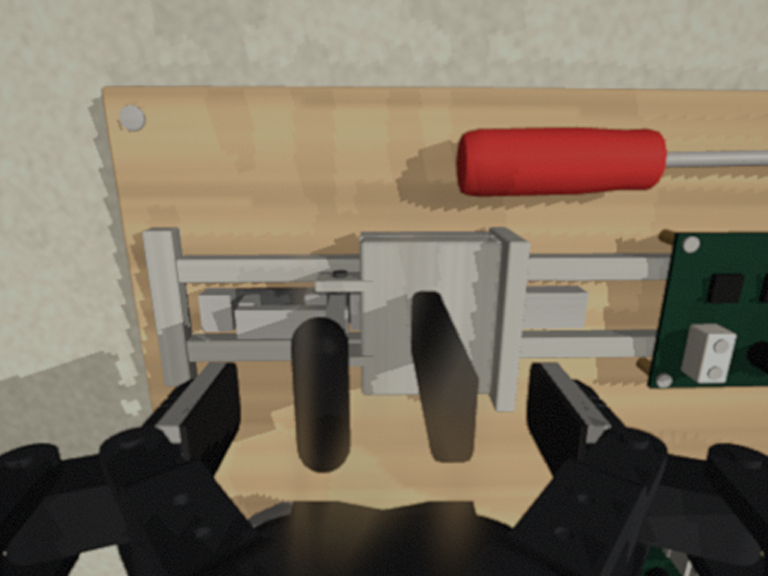

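Both fingers straddle the bar, at (322,395), and the post, at (447,380). Closing gently now.

```bash
python3 -m pendant '0 -0.2 0.3 0;0 0 0 0;0 0 0 0;0 0 0 0' 135 20; python3 -c "
from h import *
delta(-.04,-.083,.07)"
```

```text
clock: 4.27
tcp_pos: [0.5388, -0.0218, 0.074]
orientation: [2.452, 1.945, 0.076]
contact_force: [-2.1, 9.3, 4.3]
grip_width: 0.0409
delta cm [-0.29 -0.24  0.38] turn 0.18 H [[-37.7 -80.2]] z 0.07401253837424975 w 0.04089340599026764 F [-2.09  9.31  4.29] Fy 8.57 t 4.2667 tilt [ 0.031  0.038 -0.999]
```

```bash
python3 -m pendant '0.4 0 0 0;0 0 0 0;0 0 0 0' 255 20; python3 -c "
from h import *
delta(-.04,-.083,.07)"
```

```text
clock: 4.52
tcp_pos: [0.5401, -0.0162, 0.0748]
orientation: [2.452, 1.947, 0.078]
contact_force: [0.4, -0.5, -2.1]
grip_width: 0.0339
delta cm [-0.88 -0.24  0.44] turn 0.25 H [[-37.8 -74.4]] z 0.07476910868996872 w 0.03385022965230843 F [ 0.36 -0.46 -2.1 ] Fy -0.37 t 4.5167 tilt [ 0.033  0.039 -0.999]
```

Run:
```python
from h import *
f=grab('wrist','w4.png',1.5)
f=grab('scene');g=f['color'][165:275,200:340,::-1]
cv2.imwrite('pics/s4.png',cv2.resize(g,None,fx=5.5,fy=5.4,interpolation=cv2.INTER_CUBIC))
```

```text
(no output)
```

View pics/w4.png

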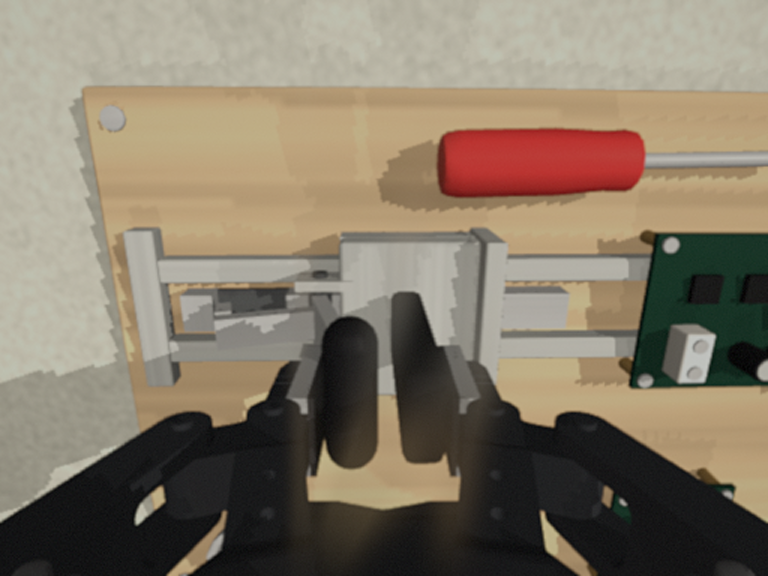

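View pics/s4.png

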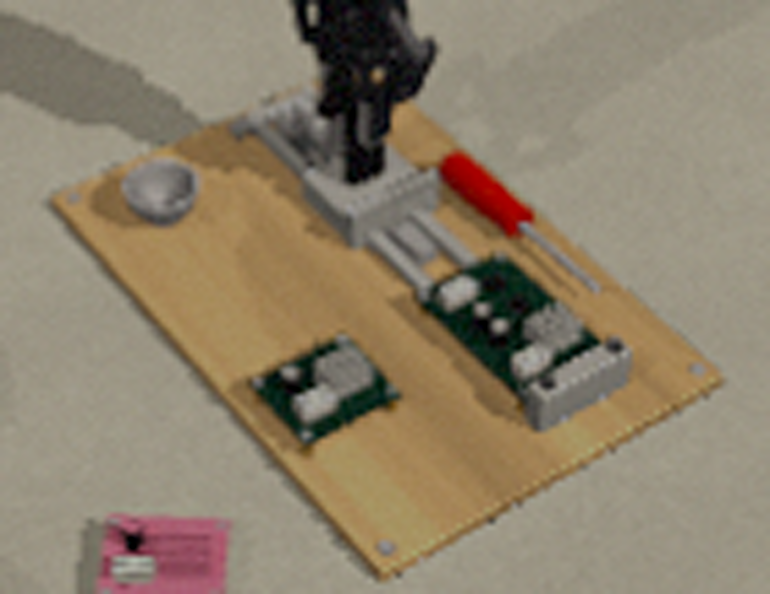

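The lever is squeezed fully, with both pads on the bar and post. Next I'll measure the jaw-to-board gap and read the rack close up.

Run:
```python
from h import *
delta(-.04,-.083,.07)
f=grab('wrist')
S=lambda L:np.array(L,float)/1.5-.17
def p(n,L,z): print(n,(toH(onz(f,S(L),z))*1000).round(1).tolist())
p('face top edge',[(490,231),(505,238),(505,262),(503,375)],.046)
p('face foot?',[(506,300)],.023)
p('board edge',[(654,235),(632,385)],.029)
p('corner',[(84,87)],.012)
p('rail bar outer',[(127,230),(160,230)],.030)
p('rack end, start, gapL',[(568,305),(181,308),(215,308)],.023)
g=f['color'][140:250,80:280,::-1]
cv2.imwrite('pics/w4c.png',cv2.resize(g,None,fx=4,fy=4,interpolation=cv2.INTER_CUBIC))
```

```text
delta cm [-0.87 -0.24  0.44] turn 0.23 H [[-37.8 -74.5]] z 0.0747809938896637 w 0.03335124566439769 F [ 0.24  1.86 -2.05] Fy 1.87 t 4.6167 tilt [ 0.033  0.039 -0.999]
face top edge [[-78.4, -36.0], [-75.9, -30.4], [-67.0, -29.6], [-21.1, -26.6]]
face foot? [[-44.3, -21.0]]
board edge [[-73.5, 34.9], [-6.2, 37.0]]
corner [[-128.5, -188.6]]
rail bar outer [[-76.1, -171.5], [-76.0, -159.0]]
rack end, start, gapL [[-41.8, 6.1], [-41.7, -157.7], [-41.6, -143.6]]
```

View pics/w4c.png

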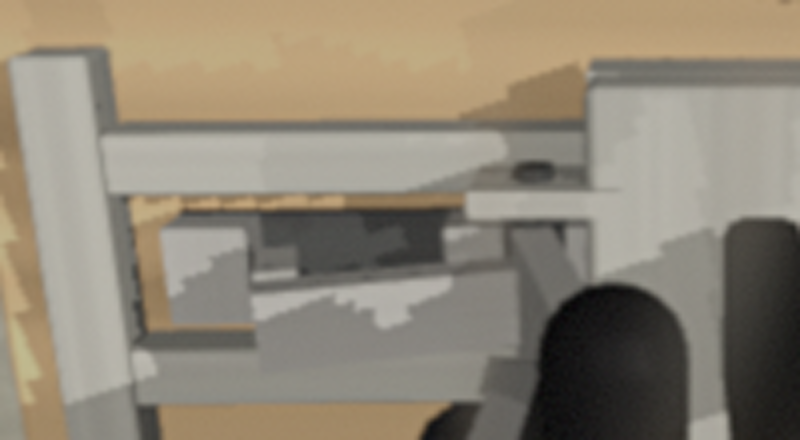

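Run:
```python
from h import *
f=grab('wrist')
P=np.array([(445,232),(445,250),(248,232),(165,232)],float)/4+[80,140]-.4
h=toH(onz(f,P,.023))*1000;print(h.round(1)); print('notch1 y',h[0,1]+14,'notch2 s',h[0,1]+38+137.3)
```

```text
[[ -46.4 -113.5]
 [ -43.4 -113.6]
 [ -46.6 -144. ]
 [ -46.7 -156.9]]
notch1 y -99.47640359075304 notch2 s 61.823596409246974
```

Ray-cast rack edges put the home gap's end at y≈-113.5, so the second notch should be at about s≈0.062. I'll slide while squeezed, stopping short of it.

```bash
python3 -m pendant '0.8 0 0.03 0;0.8 0 0.03 0;0.8 0 0.03 0;0.8 0 0.03 0;0 0 0 0'; python3 -c "
from h import *
delta(-.04,-.083,.07)"
```

```text
clock: 5.13
tcp_pos: [0.5474, 0.015, 0.0748]
orientation: [2.454, 1.942, 0.074]
contact_force: [0.6, 2.5, -0.7]
grip_width: 0.0337
delta cm [-4.08 -0.23  0.35] turn 0.07 H [[-37.9 -42.3]] z 0.0747845588805968 w 0.03371931946617743 F [ 0.59  2.51 -0.67] Fy 2.58 t 5.1333 tilt [ 0.031  0.038 -0.999]
```

```bash
python3 -m pendant '0.6 0 0.02 0;0.6 0 0.02 0;0.5 0 0.02 0;0 0 0 0;0 0 0 0'
python3 - <<'E'
from h import *
delta(-.04,-.083,.07)
f=grab('wrist','w5.png',1.5)
g=f['color'][130:260,60:260,::-1]
cv2.imwrite('pics/w5c.png',cv2.resize(g,None,fx=4,fy=4,interpolation=cv2.INTER_CUBIC))
E
```

```text
clock: 5.55
tcp_pos: [0.552, 0.0345, 0.0748]
orientation: [2.453, 1.944, 0.075]
contact_force: [-0.9, -2.8, 0.4]
grip_width: 0.0337
delta cm [-6.08 -0.24  0.28] turn 0.17 H [[-37.8 -22.3]] z 0.07476065166779705 w 0.033726167914922486 F [-0.86 -2.85  0.41] Fy -2.97 t 5.55 tilt [ 0.031  0.038 -0.999]
```

View pics/w5.png

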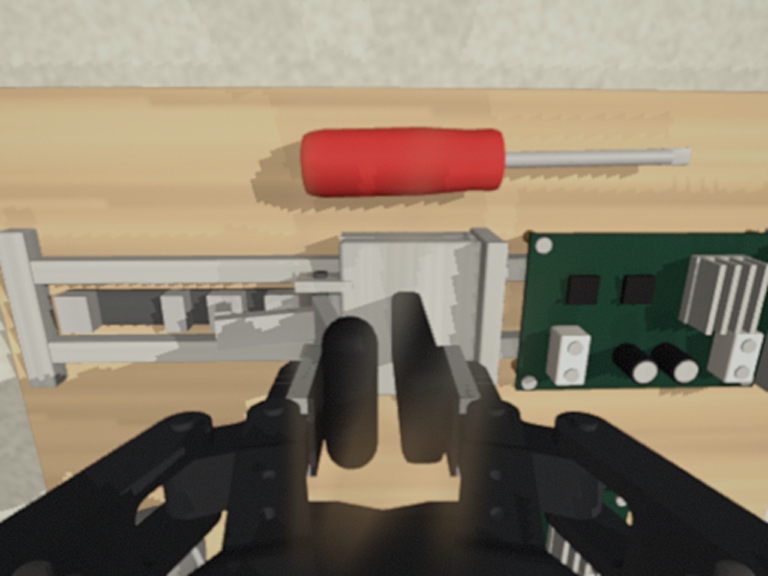

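View pics/w5c.png

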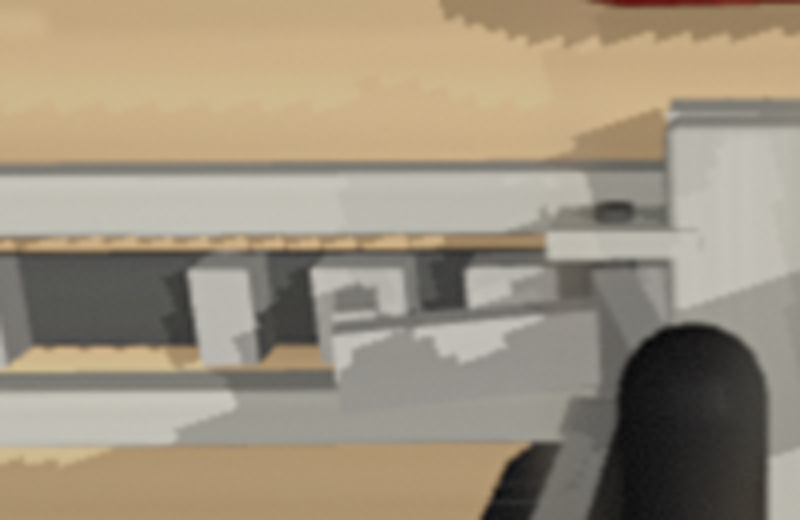

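The tops and notches are clear behind the jaw. In the 4x crop, notch 1 is at x≈250–312 and notch 2 at x≈408–465. The lever arm's end, which carries the pawl, is at x≈335. Converting these.

Run:
```python
from h import *
delta(-.04,-.083,.07)
f=grab('wrist')
def c(L,z):
    h=toH(onz(f,np.array(L,float)/4+[60,130]-.4,z))*1000; return h.round(1).tolist()
print('tops',c([(190,268),(248,268),(312,268),(408,268),(466,268)],.023))
for z in(.026,.03,.034,.038): print('arm end',z,c([(335,328),(337,408)],z))
S=lambda L:np.array(L,float)/1.5-.17
print('face/bd',(toH(onz(f,S([(503,262),(503,375)]),.046))*1000).round(1),(toH(onz(f,S([(530,235),(516,388)]),.029))*1000).round(1))
print('post outer at pad', f['cx'])
```

```text
delta cm [-6.09 -0.25  0.28] turn 0.16 H [[-37.8 -22.2]] z 0.07476661297777286 w 0.03371078220763514 F [0.22 0.09 0.49] Fy 0.14 t 5.6 tilt [ 0.031  0.038 -0.999]
tops [[-47.5, -113.2], [-47.4, -104.3], [-47.4, -94.4], [-47.3, -79.5], [-47.2, -70.5]]
arm end 0.026 [[-38.5, -90.8], [-24.9, -91.9]]
arm end 0.03 [[-40.0, -89.5], [-26.7, -90.5]]
arm end 0.034 [[-41.6, -88.1], [-28.6, -89.2]]
arm end 0.038 [[-43.1, -86.8], [-30.4, -87.8]]
face/bd [[-67.   21.8]
 [-21.1  25.5]] [[-73.5  36.7]
 [ -5.6  37.1]]
post outer at pad 255.1505680899344
```

Notch 2 is centred at y≈-75.2 and the pawl at ≈-83.7, so it needs about 8 mm more. That leaves about 6 mm to the board.

```bash
python3 -m pendant '0.5 0 0.02 0;0.2 0 0.01 0;0 0 0 0;0 0 0 0'
python3 - <<'E'
from h import *
delta(-.04,-.083,.07)
f=grab('wrist')
delta(-.04,-.083,.07)
g=f['color'][130:260,60:260,::-1]
cv2.imwrite('pics/w6c.png',cv2.resize(g,None,fx=4,fy=4,interpolation=cv2.INTER_CUBIC))
E
```

```text
clock: 5.98
tcp_pos: [0.5535, 0.0408, 0.0748]
orientation: [2.454, 1.942, 0.074]
contact_force: [0.1, -2.0, 1.0]
grip_width: 0.0339
delta cm [-6.73 -0.23  0.27] turn 0.07 H [[-37.8 -15.8]] z 0.07478697867928047 w 0.03386728483976888 F [ 0.09 -2.04  1.04] Fy -1.97 t 5.9833 tilt [ 0.03   0.038 -0.999]
delta cm [-6.72 -0.23  0.26] turn 0.06 H [[-37.9 -15.9]] z 0.07477144410912465 w 0.033958147981747865 F [-0.65 -1.22  0.63] Fy -1.34 t 6.0333 tilt [ 0.03   0.038 -0.999]
```

View pics/w6c.png

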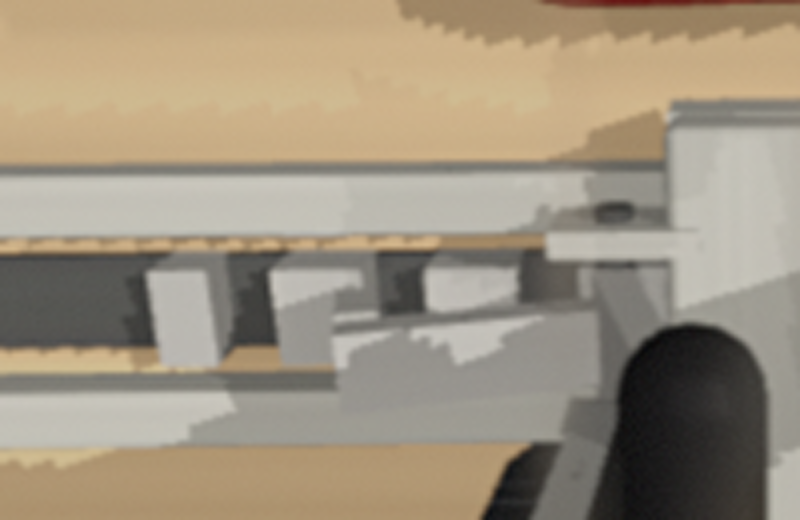

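```bash
python3 -m pendant '0.1 0 0 0;0 0 0 0;0 0 0 0'; python3 -m pendant '-0.05 0 0 0;0 0 0 0' 146;  python3 -m pendant '-0.05 0 0 0;0 0 0 0' 142; python3 -c "
from h import *
delta(-.04,-.083,.07)"
```

```text
clock: 6.28
tcp_pos: [0.5537, 0.0416, 0.0748]
orientation: [2.455, 1.942, 0.074]
contact_force: [-0.8, -1.1, 0.1]
grip_width: 0.0335
clock: 6.45
tcp_pos: [0.5536, 0.0412, 0.0746]
orientation: [2.454, 1.942, 0.074]
contact_force: [-0.5, -0.0, 1.3]
grip_width: 0.0363
clock: 6.62
tcp_pos: [0.5535, 0.041, 0.0746]
orientation: [2.454, 1.943, 0.074]
contact_force: [-0.8, -0.8, 0.4]
grip_width: 0.0379
delta cm [-6.74 -0.23  0.24] turn 0.08 H [[-37.9 -15.7]] z 0.07456698878977874 w 0.03790909396631932 F [-0.82 -0.8   0.44] Fy -0.96 t 6.6167 tilt [ 0.031  0.038 -0.999]
```

```bash
python3 -m pendant '-0.1 0 0 0;0 0 0 0' 136;  python3 -m pendant '-0.1 0 0 0;0 0 0 0' 128
python3 - <<'E'
from h import *
delta(-.04,-.083,.07)
f=grab('wrist','w7.png',1.5)
g=f['color'][130:260,60:260,::-1]
cv2.imwrite('pics/w7c.png',cv2.resize(g,None,fx=4,fy=4,interpolation=cv2.INTER_CUBIC))
E
```

```text
clock: 6.78
tcp_pos: [0.5534, 0.0404, 0.0744]
orientation: [2.454, 1.943, 0.075]
contact_force: [0.0, -1.3, 0.3]
grip_width: 0.0398
clock: 6.95
tcp_pos: [0.5532, 0.0397, 0.0743]
orientation: [2.454, 1.944, 0.076]
contact_force: [1.2, -1.2, 0.1]
grip_width: 0.0426
delta cm [-6.61 -0.23  0.21] turn 0.12 H [[-37.9 -17. ]] z 0.07427682632179702 w 0.0425966520012059 F [ 1.18 -1.18  0.09] Fy -0.88 t 6.95 tilt [ 0.031  0.038 -0.999]
```

View pics/w7.png

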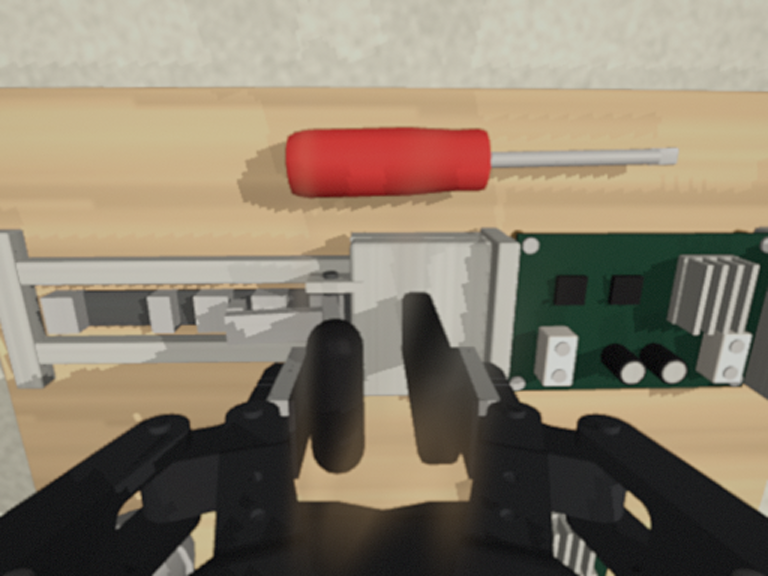

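View pics/w7c.png

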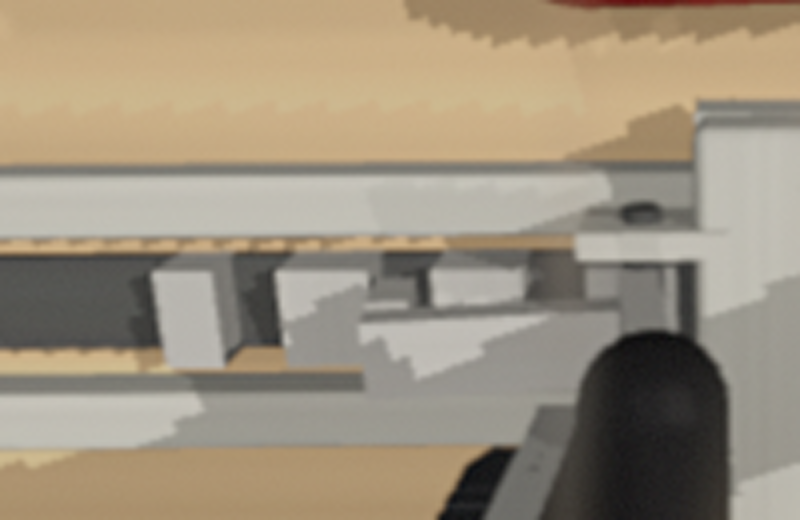

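The pawl, at crop x 375–412, sits inside notch 2, which spans about 368–430. I'll release the rest of the way.

```bash
python3 -m pendant '-0.1 0 0 0;0 0 0 0' 118;  python3 -m pendant '-0.1 0 0 0;0 0 0 0' 106;python3 -m pendant '0 0 0 0;0 0 0 0' 90
python3 - <<'E'
from h import *
delta(-.04,-.083,.07)
f=grab('wrist','w8.png',1.5)
g=f['color'][130:260,60:260,::-1]
cv2.imwrite('pics/w8c.png',cv2.resize(g,None,fx=4,fy=4,interpolation=cv2.INTER_CUBIC))
E
```

```text
clock: 7.17
tcp_pos: [0.553, 0.0388, 0.0741]
orientation: [2.454, 1.944, 0.076]
contact_force: [0.4, -0.3, -0.4]
grip_width: 0.0462
clock: 7.33
tcp_pos: [0.5524, 0.0372, 0.074]
orientation: [2.454, 1.943, 0.074]
contact_force: [-0.1, -1.2, -1.7]
grip_width: 0.05
clock: 7.5
tcp_pos: [0.5526, 0.0372, 0.0742]
orientation: [2.454, 1.943, 0.075]
contact_force: [0.3, 0.5, -0.8]
grip_width: 0.055
delta cm [-6.35 -0.23  0.22] turn 0.08 H [[-37.9 -19.6]] z 0.07422364460803811 w 0.05500554634629997 F [ 0.34  0.54 -0.81] Fy 0.61 t 7.5 tilt [ 0.031  0.038 -0.999]
```

View pics/w8.png

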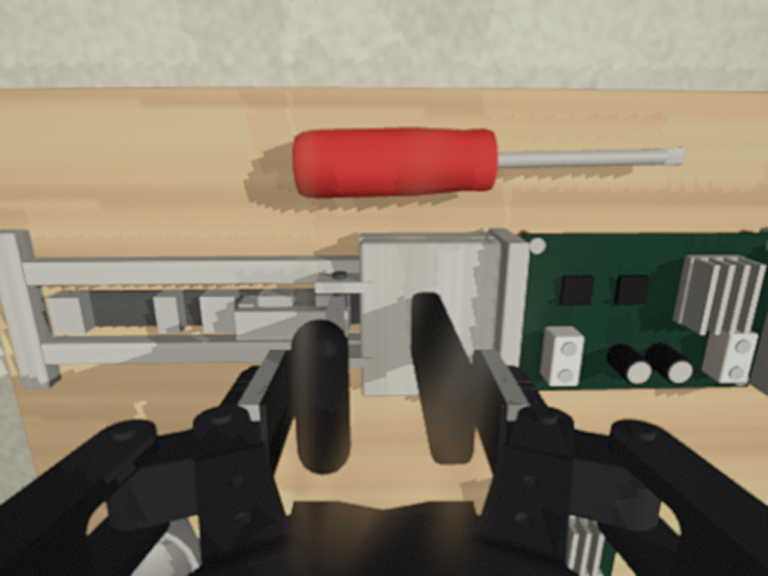

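View pics/w8c.png

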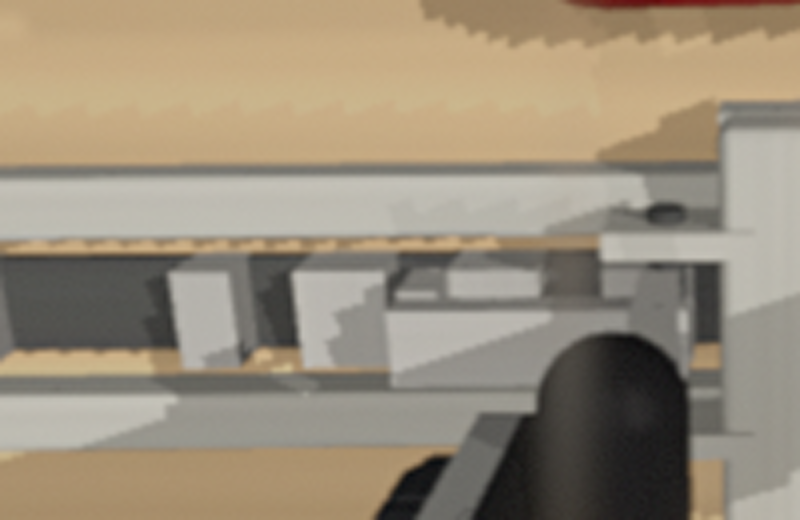

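The lever arm is level and the pawl is down between the notch 2 walls (crop x≈388–447). The bar–post spacing matches the released view in w3. Opening wide and lifting off.

```bash
python3 -m pendant '0 0 0 0;0 0 0 0;0 0 0 0;0 0 -1 0;0 0 -2 0;0 0 -2.5 0;0 0 -3 0;0 0 0 0' 0; python3 -m pendant '0 -1 -3 0;0 -1 -3 0;0 0 0 0;0 0 0 0' ;python3 - <<'E'
from h import *
delta(-.04,-.083,.07)
f=grab('wrist','w9.png',1.5)
g=f['color'][100:230,40:300,::-1]
cv2.imwrite('pics/w9c.png',cv2.resize(g,None,fx=3,fy=3,interpolation=cv2.INTER_CUBIC))
f=grab('scene');g=f['color'][165:275,200:340,::-1]
cv2.imwrite('pics/s9.png',cv2.resize(g,None,fx=5.5,fy=5.4,interpolation=cv2.INTER_CUBIC))
E
```

```text
clock: 8.22
tcp_pos: [0.5478, 0.0354, 0.1636]
orientation: [2.456, 1.944, 0.07]
contact_force: [1.5, 0.0, -0.4]
grip_width: 0.0854
clock: 8.55
tcp_pos: [0.5257, 0.0388, 0.2283]
orientation: [2.455, 1.943, 0.076]
contact_force: [0.4, 0.1, 0.6]
grip_width: 0.0853
delta cm [-6.37  1.85 15.72] turn 0.07 H [[-64.5 -24.3]] z 0.2283436999835742 w 0.08532274912947845 F [0.37 0.06 0.56] Fy 0.15 t 8.55 tilt [ 0.031  0.038 -0.999]
```

View pics/w9.png

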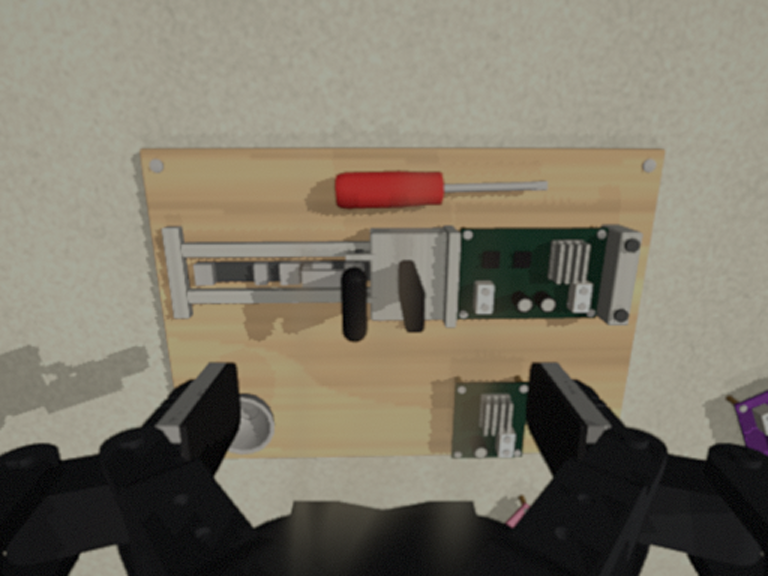

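View pics/s9.png

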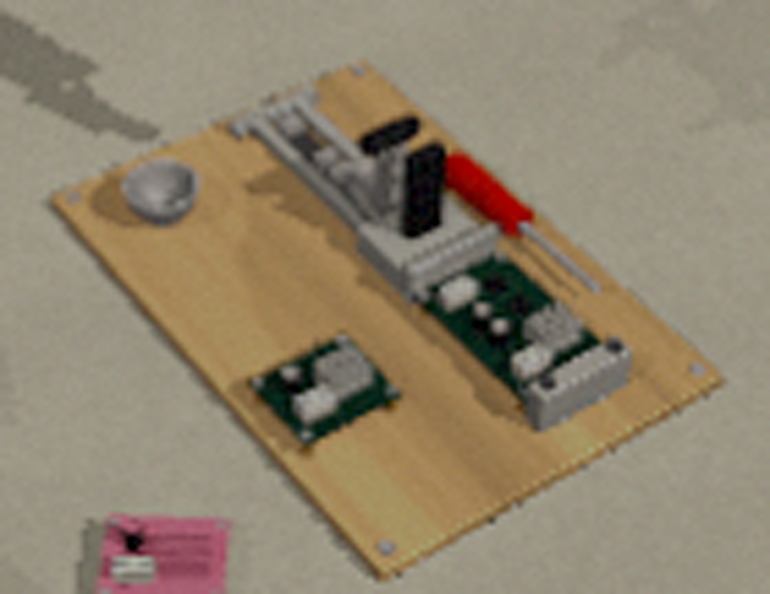

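The jaw stands close to the board with a small gap, and nothing else has moved. One numeric check on the lever and gap.

Run:
```python
from h import *
f=grab('wrist')
S=lambda L:np.array(L,float)/1.5-.17
def p(n,L,z): print(n,(toH(onz(f,S(L),z))*1000).round(1).tolist())
p('bar sides',[(341,300),(367,300)],.094)
p('post top outer',[(424,328)],.106)
p('face top',[(460,240),(456,325)],.046)
p('board edge',[(461,229),(458,319)],.029)
p('rack',[(253,272),(268,272),(280,272),(300,272)],.023)
g=f['color'][145:225,110:320,::-1]
cv2.imwrite('pics/w10c.png',cv2.resize(g,None,fx=3.8,fy=3.8,interpolation=cv2.INTER_CUBIC))
```

```text
bar sides [[-43.3, -45.9], [-43.1, -30.4]]
post top outer [[-29.6, 2.9]]
face top [[-69.2, 33.2], [-6.9, 33.4]]
board edge [[-73.6, 36.8], [-4.8, 38.0]]
rack [[-41.2, -114.5], [-41.1, -103.5], [-41.0, -94.7], [-40.9, -80.0]]
```

View pics/w10c.png

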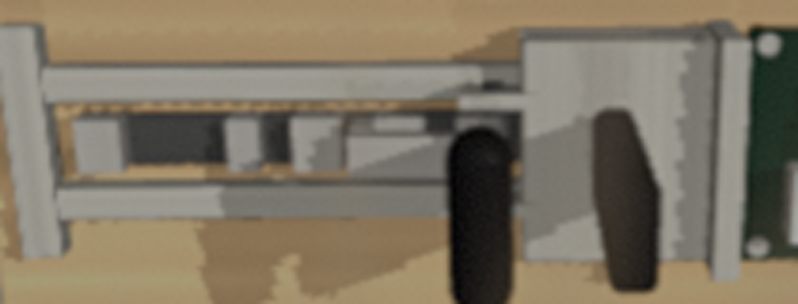

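```bash
python3 -c "
from bench import r
print(r.hand_in())"
```

```text
the job is handed in; nothing more can be done
None
```

The sliding jaw is locked in the last notch before the wide board (the second one on the rack), about 4–5 mm short of touching it. I squeezed the lever fully and kept it squeezed while sliding the jaw. The wrist camera showed the notch at about s = 0.062, so I released the lever there in small steps. I then lifted clear and handed in shortly after 8.6 s.

**Last checks:**
- **Lever:** it measures 48.8 mm over the bar and post, against 49.1 mm measured before I touched it (50 mm nominal), so it is fully released.
- **Pawl:** the lever arm is level, and the pawl lies between the second notch's walls.
- **Jaw position:** about s = 0.063, give or take 2 mm.
- **Other things:** the driver, bowl, spare board and board in the holder look unmoved.

**What did not go smoothly:**
- **First squeeze:** it was a few millimetres off centre and put about 9 N on the parked jaw for a moment. I corrected this before sliding.
- **During release:** the lever spring pushed the jaw about 3 mm towards the board while I was opening the fingers. This carried the pawl into the notch.
- **Tool tilt:** the tool ended tilted by about 2–3°, with no visible effect on the grip.

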